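# Pull the spice crate forward with the pull hook

### The job

The white crate of spice jars has been pushed to the back of the deep shelf: take the pull hook by its orange handle, hook its blade down behind the crate's front wall and gently drag the crate forward until it is snug and square against the aluminium stop bar, holding a light pull there for a moment so that it is properly seated. Then unhook it, leaving the crate seated, and stand the hook back on its cork mat and let go. Never touch the crate with the gripper or yank on it, and leave everything else as it is.

Things in the scene. Friction and masses are not known exactly. Their poses are not given: they have to be found in the camera images.
- hook_grip (a point): Centre of the pull hook's orange plastic handle (80 long, 22 wide, 40 tall), half-way up: 20 mm above the handle's underside. x points along the handle to the blade, z up as it stands.
- hook_blade (a point): Bottom edge of the hook blade's pulling face (the face toward the handle), mid width: 122 mm ahead of hook_grip and 20 mm below it; axes as hook_grip. The blade is an upright steel plate 6 thick, 34 wide, 46 tall.
- hook: The pull hook, loose, about 0.12 kg: orange handle, and a steel rod 8 thick that rises from its front end and runs level, underside 20 mm above hook_grip, from 62 to 122 mm ahead of it, to the blade hanging at its end. It stands level by itself on handle and blade edge. Origin at the handle's underside, 20 mm below hook_grip; axes as hook_grip.
- crate_rim (a point): Top of the crate's front wall, the wall to be hooked: mid width, mid thickness. The wall is upright and 7 thick, 170 wide. Behind it the crate is empty for 57 mm, down to the crate floor 54 mm below the rim, over 158 mm between the side walls. x points from the front wall to the back of the crate, z up.
- crate_front (a point): Foot of the crate's front face: outer face, mid width, underside. Axes as crate_rim. Seated, this point meets the stop bar's rear face: somewhere from x = -123 to -93 mm in the rack's frame.
- crate: Loose white plastic crate, 130 deep (x), 170 wide (y), 60 tall, three spice jars in its rear half behind a divider; with them 0.55 to 0.9 kg. Dragging takes about 2 to 5 N. It counts as seated once pressed on the stop with 4 N or more, on top of the drag, for half a second; hook low, a hard pull near the rim tips it over the bar. Over 20 N between hook and crate at any time harms the rim. Origin: centre of underside, axes as crate_rim.
- rack: Fixed wooden shelf unit: deck 270 deep (x), 240 wide (y), its top 20 mm up; side rails 40 high, 216 mm apart. Upper board, underside 245 mm up, on posts, covers the rear from x = -20 mm back. An aluminium bar (12 thick, 24 tall) clamped across the deck is the stop (stop_bar, frame at its middle, axes as here): rigid, place not measured. Origin: centre of underside, x to its back; open front faces the robot.
- mat: Cork mat, fixed on the worktop: 240 (x) by 110 (y), 4 thick; origin at the centre of its underside. The hook stands on it lengthwise at the start, blade toward +x, handle centre about 44 mm behind the middle.
- spice_0: Loose red-capped spice jar, 45 wide and about 100 tall, standing in the crate's rear half; origin at its underside. To stay standing there.
- spice_1: Loose yellow-capped spice jar, 45 wide and about 100 tall, standing in the crate's rear half; origin at its underside. To stay standing there.
- spice_2: Loose red-capped spice jar, 45 wide and about 100 tall, standing in the crate's rear half; origin at its underside. To stay standing there.
- oil_bottle: Bystander, loose: square oil bottle with a gold cap, 62 wide, 264 tall; origin at its underside. Leave alone.
- onion: Bystander, loose: red onion, 84 wide, 89 tall; origin at its underside. Leave alone.
- pepper_mill: Bystander, loose: pepper mill with grey domed cap, 44 wide, 90 tall; origin at its underside. Leave alone.
- lemon: Bystander, loose: lemon, 78 long, 56 tall; origin at its underside. Leave alone.
- egg_box: Bystander, loose: grey egg box, 106x156x72; origin at its underside. Leave alone.
Mind the look-alikes: they are no part of the job. Leave any blue look-alike of the hook alone.

How it is judged:
On the way, in this order (a step that is already met when the one before it is completed fails the run):
1. the hook blade is down behind the crate's front wall, at least 10 mm below the rim, with the crate still at the back (z of hook_blade in the frame of crate_rim below -0.01 m and x of hook_blade in the frame of crate_rim between 0 and 0.06 m and y of hook_blade in the frame of crate_rim between -0.079 and 0.079 m and distance of crate from where it was at the start of the episode below 0.02 m), for 0.1 s.
2. the hook pulls the crate square onto the stop bar, pressing it there with at least 4 N for 0.5 s (x of crate_front in the frame of stop_bar between 0.003 and 0.009 m and z of crate_front in the frame of rack below 0.024 m and angle between the x axis of crate_front and the x axis of rack, either way round below 0.035 rad and contact force between crate and stop_bar above 4 N and contact force between hook and crate above 2 N), for 0.5 s.
At the end, for the whole second after the job is handed in: The crate's foot is within 3 mm of the stop bar's rear face and square to it within 2 degrees, flat on the deck; the hook stands upright and at rest on the cork mat, handle centre and blade both over the mat (x of crate_front in the frame of stop_bar between 0.003 and 0.009 m and z of crate_front in the frame of rack below 0.024 m and angle between the x axis of crate_front and the x axis of rack, either way round below 0.035 rad and x of hook_grip in the frame of mat between -0.12 and 0.12 m and y of hook_grip in the frame of mat between -0.055 and 0.055 m and x of hook_blade in the frame of mat between -0.12 and 0.12 m and y of hook_blade in the frame of mat between -0.055 and 0.055 m and z of hook_grip in the frame of mat below 0.028 m and angle between hook_grip's own z axis and vertical below 0.1 rad and linear speed of each of hook, crate below 0.02 m/s and contact force between hook and crate below 0.2 N); the robot touches nothing.
It fails at once if hook and crate press on each other with more than 20 N (contact force between hook and crate above 20 N).
It fails at once if the gripper or arm touches the crate (contact force between any of the fingers, the arm and crate above 0.5 N).
It fails at once if the crate is tipped (angle between crate's own z axis and vertical above 0.15 rad).
It fails at once if a spice jar tips over or leaves the crate (angle between any of spice_0, spice_1, spice_2's own z axis and vertical above 0.5 rad or distance between any of spice_0, spice_1, spice_2 and crate above 0.1 m).
It fails at once if a bystander is disturbed (distance of any of oil_bottle, onion, pepper_mill, lemon, egg_box from where it was at the start of the episode above 0.025 m).
It also fails if it takes over 64 s, if anything falls off the work surface, if the arm or the gripper's body presses on something with over 40 N, if the wrist force passes 120 N, or if a joint passes its speed limit or range.

### The arm

A 6-joint arm with a two-finger parallel gripper is mounted at the origin on a cart in front of the work surface, level with it; the furniture and walls round the work are solid. World frame = base frame: x ahead of the robot, y to its left, z up, the work surface at z = 0. Lengths are in m, angles in rad, forces in N, time in s.
With the tool pointing down it reaches from about 0.3 to 0.775 m from the base axis. Payload 14.6 kg.
Tool frame: the origin (TCP) lies at the very end of the fingers, on their centre line; the grasp point (between the pads) lies 19 mm behind it; z points along the fingers, y is the line along which they close (so a half turn about z gives the same grasp; the last joint's range is limited). The gripper opens to 94 mm and grips with 3 to 60 N. Pads are 16 mm wide; open, the fingers measure 119 mm over their backs; the gripper's body (75 mm by 177 mm) begins 78 mm behind the grasp point.
Start: joints at [1.051, 0.3, 1.521, -0, 1.321, -0.067], TCP at [0.241, 0.495, 0.205] pointing down, gripper open.
Joint ranges: [-3.03, 3.03], [-0.79, 2.21], [0.23, 2.52], [-1.04, 4.18], [0, 3.07], [-2.55, 2.55]. Speed limits (rad/s): [2.22, 2.22, 2.57, 3.14, 3.14, 3.14].

### API

Orientations are given as [roll, pitch, yaw] about the fixed x, y, z axes, in that order (R = Rz(yaw) Ry(pitch) Rx(roll)).
In Python, from station import ctrl gives the robot as it stands.
- The arm moves only by the shell command python3 -m pendant 'ROWS' [OPENING] [FORCE]. ROWS is JSON, a list of rows, each a list of 2 entries, a list of its own where there are three numbers: the shift along the world's x, y, z in cm, then the turn about the world's z in rad. A call has 1 to 20 rows; each row shifts and turns the commanded pose from where the row before left it; what a row does not reach is not made up. A row lasts 1/12 s, in which the tool goes at most 41.7 mm and 7.16 degrees, less where a joint would pass 70% of its speed; a pose out of reach is approached as far as the arm can. A call is refused whole if a number of a shift passes 4.17 or a number of a turn 0.125, either way. A call with a gripper value outside its range is refused whole. OPENING is the opening, from 0 (shut) to 1 (fully open), set as the call begins (- or left out, the last holds). The fingers move at their own pace and stop on an object; FORCE is the grip in N (left out, the last holds). Time passes only in rows, so rows that do not move let the fingers close. It gives the time, the measured TCP pose, the force, the opening and the grip force at its end, in the units of the state.
- ctrl.get_obs(): the state, without advancing time (a new reading comes with each control period).
- ctrl.camera(name): name is "side" or "top"; returns a dict with "color" (384x512x3 uint8, red, green, blue), "intrinsics" (3x3 intrinsics, pixels), "camera_from_world" (4x4, takes a point from world to camera coordinates). Camera axes: x right, y down, z forward; pixel columns grow to the right and rows downward; lengths in m; the calibration is good to about 2 mm. A picture is of the moment at which its call begins. There is no depth.
- ctrl.hand_in(): hands the job in; it is judged then, once.
The state is a dict: "time_s": time; "qpos": joint angles; "joint_vel": joint speeds; "tau": joint torques, N m; "ee_pos": TCP position; "eef_rot": TCP orientation; "force": force on the tool from outside, world axes, zero at the start; "moment": the same for the moment, N m; "grip_width": finger opening in m; "grip_force": force on a finger pad.
Only numpy, scipy, OpenCV 4.12 (cv2) and the standard library are available. Lean on these libraries where they do the work, as an engineer would, in place of code of your own. Each camera call takes 0.05 s, during which the arm holds its last target. There are 200 camera calls.

## Working session

There is one attempt and no reset: what is moved stays moved. The work goes in short steps, Python scripts to look and compute and a shell command to move; the robot and the scene stay as the last step left them, time stands still between calls to the robot, and variables do not carry over. Pictures are saved under pics/ and viewed, at most 10 in all, crops included, and the job is handed in when it is done.

```bash
mkdir -p pics; ls
python3 - <<'E'
from station import ctrl
import cv2,numpy as np
for n in ["side","top"]:
    c=ctrl.camera(n); cv2.imwrite(f"pics/{n}0.png",c["color"][:,:,::-1])
    print(n,c["intrinsics"].tolist(),np.round(c["camera_from_world"],4).tolist())
print(ctrl.get_obs())
E
```

```text
pics
side [[375.2644206682026, 0.0, 257.9597914335622], [0.0, 375.2644206682026, 195.13819408470928], [0.0, 0.0, 1.0]] [[0.5461, -0.8376, -0.0164, -0.31], [-0.6702, -0.4251, -0.6084, 0.3133], [0.5026, 0.3432, -0.7935, 1.3683], [0.0, 0.0, 0.0, 1.0]]
top [[455.0041641972222, 0.0, 265.8196712886078], [0.0, 455.0041641972222, 188.80323979235644], [0.0, 0.0, 1.0]] [[-0.0537, -0.9985, 0.0092, -0.0528], [-0.7798, 0.0361, -0.625, 0.4051], [0.6237, -0.0408, -0.7806, 1.7696], [0.0, 0.0, 0.0, 1.0]]
{'time_s': 0.1, 'qpos': array([ 1.05138061e+00,  3.00419592e-01,  1.52147830e+00, -9.87976643e-06,
        1.32071740e+00, -6.66036284e-02]), 'joint_vel': array([-0.00058007, -0.0013134 , -0.00279205,  0.00090387, -0.00119117,
        0.00194319]), 'tau': array([ 1.23440201e-03, -5.32642579e+01, -3.53288269e+01,  7.10172113e-02,
        2.34550936e-02, -3.87439832e-05]), 'ee_pos': array([0.24051811, 0.49437305, 0.20495807]), 'eef_rot': array([-3.14057165e+00, -5.85120411e-05,  2.68878299e+00]), 'force': array([-0.3195066 , -0.08925816,  0.00612446]), 'moment': array([ 0.01197008,  0.02639398, -0.03492238]), 'grip_force': 0.0, 'grip_width': 0.09429013993350241}
```

View pics/side0.png

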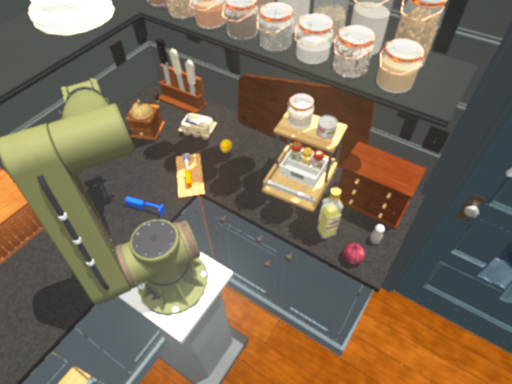

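View pics/top0.png

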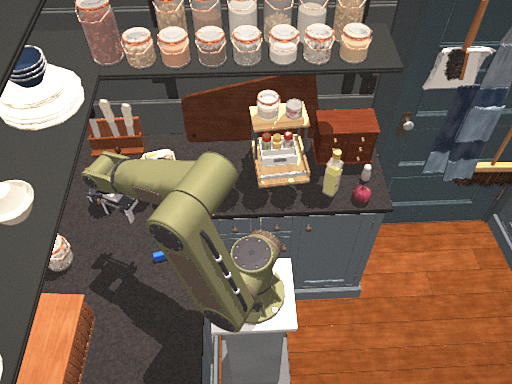

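Hook candidates in the side view are the orange-handled hook on the cork mat at (187,178) and the blue look-alike at (145,206). I choose the orange one. In the top view the arm hides it. The crate is at side (300,170) and top (278,155).

Run:
```python
import cv2,numpy as np
s=cv2.imread("pics/side0.png");t=cv2.imread("pics/top0.png")
def z(i,x,y,w,h,f): return cv2.resize(i[y:y+h,x:x+w],(w*f,h*f),interpolation=cv2.INTER_CUBIC)
a=z(s,165,145,50,62,6); b=z(s,255,135,95,80,5); c=z(t,240,120,80,75,5)
im=np.zeros((790,800,3),np.uint8)
im=np.zeros((600,800,3),np.uint8)
im[:372,:300]=a; im[:400,310:785]=b
cv2.imwrite("pics/c1.png",im)
cv2.imwrite("pics/c2.png",z(t,245,125,75,70,8))
```

```text
(no output)
```

View pics/c1.png

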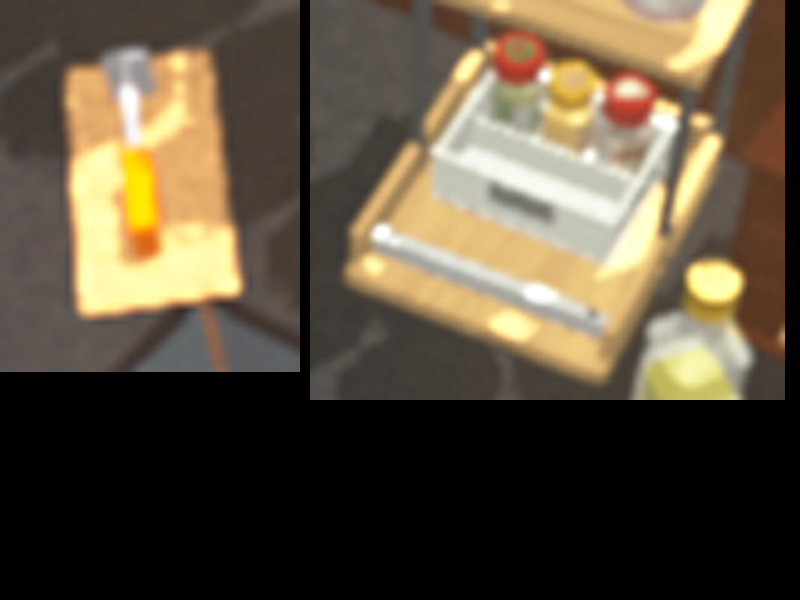

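View pics/c2.png

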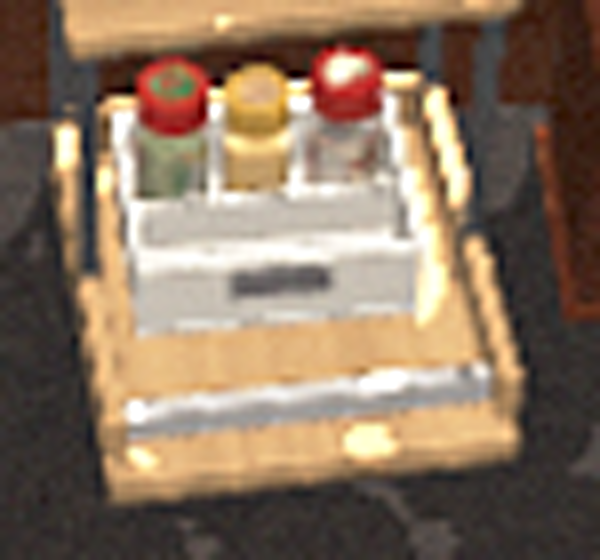

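The close crops confirm the choice: orange handle with a steel blade pointing away on the mat, in the left panel. The crate front rim runs from (433,155) to (612,215) in the right panel, with the bar in front of it. Next I triangulate.

```bash
cat > h.py <<'E'
import numpy as np,cv2
K={"side":np.array([[375.2644,0,257.9598],[0,375.2644,195.1382],[0,0,1]]),"top":np.array([[455.0042,0,265.8197],[0,455.0042,188.8032],[0,0,1]])}
def T(ctrl,n):
    return ctrl.camera(n)["camera_from_world"]
C={"side":np.array([[0.5461,-0.8376,-0.0164,-0.31],[-0.6702,-0.4251,-0.6084,0.3133],[0.5026,0.3432,-0.7935,1.3683]]),
"top":np.array([[-0.0537,-0.9985,0.0092,-0.0528],[-0.7798,0.0361,-0.625,0.4051],[0.6237,-0.0408,-0.7806,1.7696]])}
def onz(n,uv,z):
    R=C[n][:,:3];t=C[n][:,3];o=-R.T@t;d=R.T@np.linalg.inv(K[n])@[uv[0],uv[1],1];return o+d*(z-o[2])/d[2]
def tri(a,b):
    X=cv2.triangulatePoints(K["side"]@C["side"],K["top"]@C["top"],np.array(a,float).reshape(2,1),np.array(b,float).reshape(2,1));X=X[:3,0]/X[3,0]
    return X
def proj(n,X): 
    p=K[n]@(C[n][:,:3]@np.asarray(X)+C[n][:,3]);return p[:2]/p[2]
E
python3 - <<'E'
from h import *
np.set_printoptions(precision=4,suppress=True)
S=lambda u,v:(255+(u-310+.5)/5-.5,135+(v+.5)/5-.5)
A=lambda u,v:(165+(u+.5)/6-.5,145+(v+.5)/6-.5)
Tt=lambda u,v:(245+(u+.5)/8-.5,125+(v+.5)/8-.5)
for k,s,t in [("crate TL",(433,155),(135,264)),("crate TR",(614,215),(416,242)),("crate BL",(437,198),(138,335)),("crate BR",(603,256),(412,308)),("barL",(376,230),(128,408)),("barR",(607,318),(490,372)),("capL",(518,45),(172,80)),("capR",(633,85),(347,65)),("rackFL bot",(347,284),(110,500)),("rackFR bot",(600,384),(518,452))]:
    X=tri(S(*s),Tt(*t)); print(k,X, 'err',proj("side",X)-S(*s),proj("top",X)-Tt(*t))
for p in [(67,68),(212,50),(240,297),(80,315)]: print("mat",onz("side",A(*p),.004))
for p,z in [((140,150),.044),((138,230),.044),((141,257),.004),((128,50),.05),((127,88),.05)]: print("hook",p,onz("side",A(*p),z))
E
```

```text
crate TL [ 0.6359 -0.0668  0.0771] err [ 0.2768 -1.1922] [0.1743 0.7465]
crate TR [ 0.6515 -0.2309  0.0769] err [-0.0435  0.1857] [-0.0263 -0.1123]
crate BL [ 0.6421 -0.0686  0.0111] err [ 0.1054 -0.4664] [0.0727 0.2933]
crate BR [ 0.6426 -0.2304  0.0302] err [-0.0926  0.4123] [-0.063  -0.2493]
barL [ 0.5562 -0.0585  0.0464] err [ 0.0628 -0.291 ] [0.0484 0.1811]
barR [ 0.5751 -0.2683  0.0472] err [-0.0403  0.1926] [-0.032  -0.1136]
capL [ 0.7284 -0.092   0.1377] err [ 0.0423 -0.1585] [0.0174 0.1007]
capR [ 0.7402 -0.1953  0.1346] err [-0.0068  0.0254] [-0.0028 -0.0158]
rackFL bot [ 0.5283 -0.0471 -0.0034] err [ 0.1166 -0.5796] [0.106  0.3598]
rackFR bot [ 0.5416 -0.2844  0.0112] err [ 0.0976 -0.5137] [0.0949 0.2985]
mat [0.482  0.4004 0.004 ]
mat [0.5572 0.317  0.004 ]
mat [0.3767 0.148  0.004 ]
mat [0.3029 0.2342 0.004 ]
hook (140, 150) [0.4229 0.2699 0.044 ]
hook (138, 230) [0.3637 0.2227 0.044 ]
hook (141, 257) [0.3671 0.2313 0.004 ]
hook (128, 50) [0.492  0.3375 0.05  ]
hook (127, 88) [0.4615 0.3131 0.05  ]
```

```bash
python3 -m pendant '[[[1.4,-3.0,0.3],0.1],[[1.4,-3.0,0.3],0.1],[[1.4,-3.0,0.3],0.1],[[1.4,-3.0,0.3],0.1],[[1.4,-3.0,0.3],0.1],[[1.4,-3.0,0.3],0.1],[[1.4,-3.0,0.3],0.1],[[1.4,-3.0,0.3],0.1],[[1.4,-3.0,0.3],0.1],[[1.4,-3.0,0.3],0.1],[[0,-3,0],0.1],[[0,-3,0],0.07]]'
python3 - <<'E'
from station import ctrl
from h import *
import cv2
np.set_printoptions(precision=4,suppress=True)
for n in ["side","top"]:
    c=ctrl.camera(n); cv2.imwrite(f"pics/{n}1.png",c["color"][:,:,::-1])
o=ctrl.get_obs();print(o["ee_pos"],o["eef_rot"],o["time_s"])
print("bottle",tri((335.6,190),(337,153)), "mat in top",proj("top",[.43,.275,.004]))
t=cv2.imread("pics/top1.png");s=cv2.imread("pics/side1.png")
u,v=map(int,proj("top",[.43,.275,.004])); print(u,v)
a=cv2.resize(t[v-35:v+35,u-45:u+45],None,fx=5,fy=5,interpolation=cv2.INTER_CUBIC)
im=np.zeros((600,800,3),np.uint8); im[:350,:450]=a
im[:372,460:760]=cv2.resize(s[145:207,165:215],None,fx=6,fy=6,interpolation=cv2.INTER_CUBIC)
cv2.imwrite("pics/c3.png",im)
E
```

```text
time_s: 1.1
ee_pos: [0.3807, 0.133, 0.2353]
eef_rot: [3.141, -0.0, -2.419]
force: [0.9, 0.3, -0.9]
grip_width: 0.0937
grip_force: 0.0
[0.3806 0.1318 0.2354] [-3.1413 -0.0004 -2.4245] 1.2
bottle [ 0.4887 -0.3719  0.2588] mat in top [187.0174 206.1659]
187 206
```

View pics/c3.png

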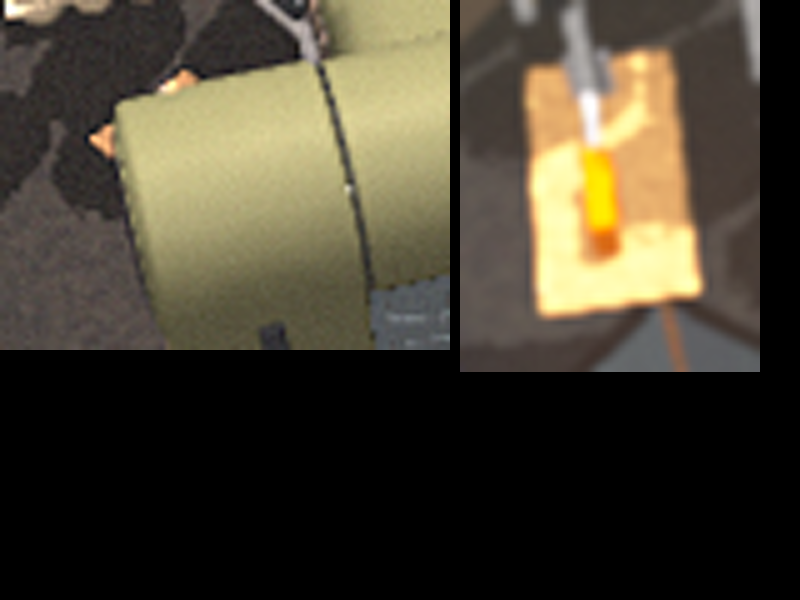

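The arm's elbow still hides the mat in the top view, so I move it aside once.

```bash
python3 -m pendant '[[[-0.5,-4,0],0],[[-0.5,-4,0],0],[[-0.5,-4,0],0],[[-0.5,-4,0],0],[[0,-4,0],0],[[0,-4,0],0],[[0,-4,0],0]]'
python3 - <<'E'
from station import ctrl
from h import *
c=ctrl.camera("top");t=c["color"][:,:,::-1].copy(); cv2.imwrite("pics/top2.png",t)
s=cv2.imread("pics/side0.png")
u,v=187,206
im=np.zeros((600,800,3),np.uint8)
im[:480,:480]=cv2.resize(t[v-40:v+40,u-40:u+40],None,fx=6,fy=6,interpolation=cv2.INTER_CUBIC)
cv2.imwrite("pics/c4.png",im[:480,:480])
# orange centroids, colour
for n,i in (("side",s[145:207,165:215]),("top",t[v-40:v+40,u-40:u+40])):
    h=cv2.cvtColor(i,cv2.COLOR_BGR2HSV); m=cv2.inRange(h,(5,205,120),(32,255,255)); ys,xs=np.nonzero(m); print(n,len(xs),xs.min(),xs.max(),ys.min(),ys.max(),xs.mean(),ys.mean())
print(ctrl.get_obs()["ee_pos"])
E
```

```text
time_s: 1.78
ee_pos: [0.375, -0.1024, 0.2341]
eef_rot: [-3.115, -0.037, -2.481]
force: [0.8, 0.7, 0.0]
grip_width: 0.0941
grip_force: 0.0
side 72 21 25 25 41 23.02777777777778 33.125Traceback (most recent call last):
  File "<stdin>", line 11, in <module>
    return umr_minimum(a, axis, None, out, keepdims, initial, where)
ValueError: zero-size array to reduction operation minimum which has no identity
```

View pics/c4.png

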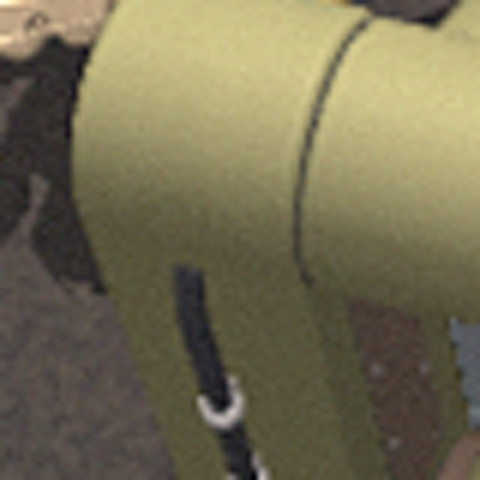

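The mat is still hidden behind the arm; looking from above isn't cheap, so I'll use the side view with the known heights. It agrees with the mat geometry to about 3 mm, and I'll check again at hover.

```bash
python3 -m pendant '[[[0.5,4,-0.5],0],[[0.5,4,-0.5],0],[[0.5,4,-0.5],0],[[0.5,4,-0.5],0],[[0.5,4,-0.5],0],[[0.5,4,-0.5],0],[[0,4,-0.5],0],[[0,4,-0.5],0],[[0,4,-0.5],0],[[0,3.5,-0.5],0],[[0,0,0],0],[[0,0,0],0]]'
python3 - <<'E'
from station import ctrl
from h import *
c=ctrl.camera("side");s=c["color"][:,:,::-1].copy(); t=ctrl.camera("top")["color"][:,:,::-1]
cv2.imwrite("pics/s3.png",s);cv2.imwrite("pics/t3.png",t)
o=ctrl.get_obs(); print(o["ee_pos"],o["eef_rot"],proj("side",o["ee_pos"]),proj("top",o["ee_pos"]))
im=np.zeros((480,800,3),np.uint8)
im[:480,:400]=cv2.resize(s[130:210,155:222],(402,480),interpolation=cv2.INTER_CUBIC)[:,:400]
im[:360,410:770]=cv2.resize(t[160:250,145:235],None,fx=4,fy=4,interpolation=cv2.INTER_CUBIC)
cv2.imwrite("pics/c5.png",im)
E
```

```text
time_s: 2.83
ee_pos: [0.4039, 0.2957, 0.1831]
eef_rot: [-3.117, -0.038, -2.472]
force: [0.4, -0.5, -0.2]
grip_width: 0.0938
grip_force: 0.0
[0.4046164  0.29388688 0.18385735] [-3.11627603 -0.03715509 -2.47513456] [174.82274592 147.28743239] [176.52714269 185.21440911]
```

View pics/c5.png

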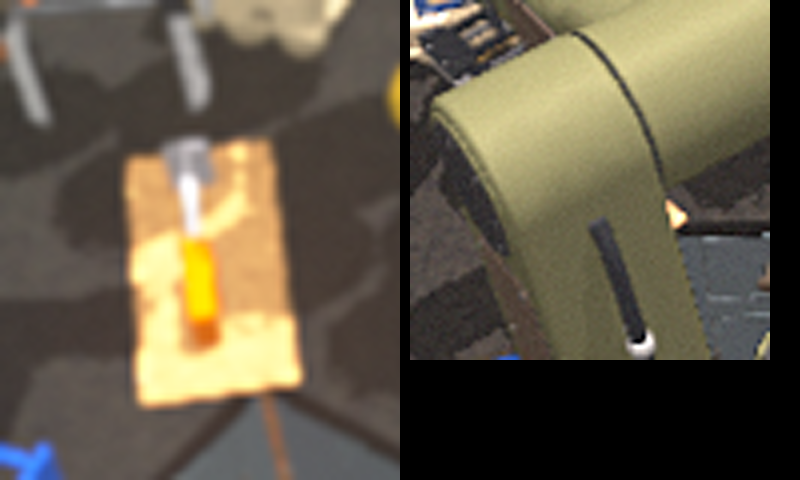

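The view confirms the standing hook's handle at the (200,290) crop position, and the gripper fingers at (30,100) and (195,90) above and behind it. Turning past the q6 limit left a small tool tilt of 0.045 rad, which is acceptable because most of it is about the closing axis. Next I go to the hook.

```bash
python3 -m pendant '[[[-0.3,-1.6,-2],0.035],[[-0.3,-1.6,-2],0.035],[[-0.3,-1.5,-2],0],[[0,0,-2],0],[[0,0,-2],0],[[0,0,-2],0],[[0,0,0],0],[[0,0,0],0]]'
python3 - <<'E'
from station import ctrl
from h import *
s=ctrl.camera("side")["color"][:,:,::-1].copy()
o=ctrl.get_obs(); print(o["ee_pos"],o["eef_rot"],o["qpos"])
def P(X,c): 
    p=proj("side",X); cv2.circle(big,tuple(int(v) for v in ((p-[155,130]+.5)*8)),4,c,-1)
big=cv2.resize(s[130:205,155:225],None,fx=8,fy=8,interpolation=cv2.INTER_CUBIC)
P(o["ee_pos"],(0,0,255))
g=np.array([.396,.247,.024]);d=np.array([np.cos(.735),np.sin(.735),0])
for a,z in((-.04,.02),(.04,.02),(0,.02),(.125,.026)): P(g+d*a+[0,0,z],(255,0,0))
cv2.imwrite("pics/c6.png",big)
E
```

```text
time_s: 3.6
ee_pos: [0.396, 0.2462, 0.0643]
eef_rot: [-3.116, -0.038, -2.407]
force: [-0.5, 0.3, 0.0]
grip_width: 0.0941
grip_force: 0.0
[0.39642076 0.24665264 0.06504066] [-3.11603592 -0.03589363 -2.40626083] [ 0.49745268  0.31197834  1.86773591 -0.03979843  0.9911039  -1.78684535]
```

View pics/c6.png

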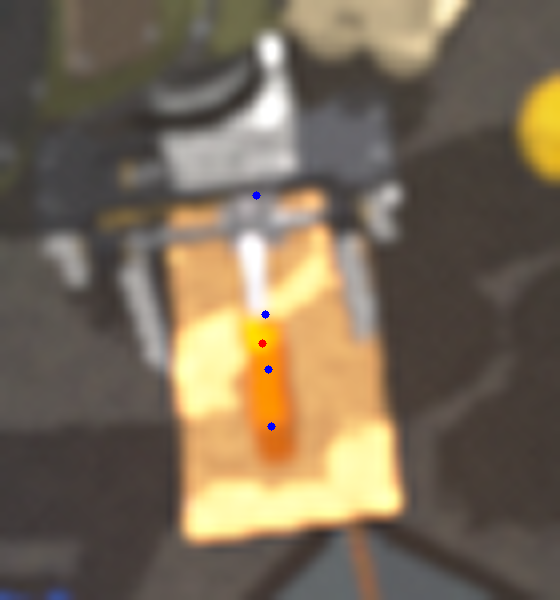

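The overlaid hook model (blue dots) sits on the handle, with the front edge at (265,316) and the rear top edge at (271,430). The gripper straddles it, so I descend and grip.

```bash
python3 -m pendant '[[[0,0,-2],0],[[0,0,-2],0],[[0,0,-1.5],0],[[0,0,0],0],[[0,0,0],0]]' && python3 -m pendant '[[[0,0,0],0],[[0,0,0],0],[[0,0,0],0],[[0,0,0],0],[[0,0,0],0],[[0,0,0],0],[[0,0,0],0],[[0,0,0],0],[[0,0,0],0]]' 0 45
```

```text
time_s: 4.07
ee_pos: [0.3964, 0.2471, 0.0101]
eef_rot: [-3.116, -0.036, -2.405]
force: [-0.1, -0.7, 0.3]
grip_width: 0.0941
grip_force: 0.0
time_s: 4.82
ee_pos: [0.3959, 0.247, 0.0089]
eef_rot: [-3.116, -0.037, -2.405]
force: [0.1, -0.6, 0.2]
grip_width: 0.0376
grip_force: 0.0
```

```bash
python3 -m pendant '[[[0,0,0],0],[[0,0,0],0],[[0,0,0],0],[[0,0,0],0],[[0,0,0],0]]' && python3 -m pendant '[[[0,0,1],0],[[0,0,2],0],[[0,0,3],0],[[0,0,3],0],[[0,0,3],0],[[0,0,3],0]]'
```

```text
time_s: 5.23
ee_pos: [0.3959, 0.247, 0.0089]
eef_rot: [-3.116, -0.037, -2.405]
force: [-0.3, 0.4, -0.4]
grip_width: 0.0222
grip_force: 44.9
time_s: 5.73
ee_pos: [0.3957, 0.2468, 0.1612]
eef_rot: [-3.116, -0.036, -2.405]
force: [0.9, 0.0, -1.7]
grip_width: 0.0218
grip_force: 44.9
```

Run:
```python
from h import *
np.set_printoptions(precision=4,suppress=True)
S=lambda u,v:(255+(u-310+.5)/5-.5,135+(v+.5)/5-.5)
Tt=lambda u,v:(245+(u+.5)/8-.5,125+(v+.5)/8-.5)
for k,z,s,t in [("crate TL",.08,(433,155),(135,264)),("crate TR",.08,(614,215),(416,242)),("crate BL",.02,(437,198),(138,335)),("crate BR",.02,(603,256),(412,308)),("barL",.044,(376,230),(128,408)),("barR",.044,(607,318),(490,372)),("rackFL bot",0,(347,284),(110,500)),("rackFR bot",0,(600,384),(518,452))]:
    print(k,onz("side",S(*s),z),onz("top",Tt(*t),z))
# synthetic: overlay guess
c=np.array([.6425,-.149]);y=.09
ex=np.array([np.cos(y),np.sin(y)]);ey=np.array([-np.sin(y),np.cos(y)])
s=cv2.resize(cv2.imread("pics/side0.png")[135:215,255:350],None,fx=8,fy=8,interpolation=cv2.INTER_CUBIC)[:,:760]
t=cv2.resize(cv2.imread("pics/top0.png")[125:195,245:320],None,fx=8,fy=8,interpolation=cv2.INTER_CUBIC)
for n,im,o in(("side",s,(255,135)),("top",t,(245,125))):
  for x,yy,z in [(0,.085,.08),(0,-.085,.08),(0,.085,.02),(0,-.085,.02),(.13,.085,.08),(.13,-.085,.08)]:
    w=c+ex*x+ey*yy; p=proj(n,[*w,z]); cv2.circle(im,tuple(int(v) for v in (p-o+.5)*8),3,(0,0,255),-1)
im=np.zeros((560,800,3),np.uint8)
im[:448,:410]=cv2.resize(s[:,:700],None,fx=.585,fy=.7)[:448,:410]
im[:,:]=0
a=cv2.resize(s,None,fx=.55,fy=.55);b=cv2.resize(t,None,fx=.63,fy=.63)
im[:a.shape[0],:a.shape[1]]=a; im[:b.shape[0],420:420+b.shape[1]]=b[:,:380]
cv2.imwrite("pics/c7.png",im[:360])
```

```text
crate TL [ 0.6271 -0.0707  0.08  ] [ 0.6379 -0.0661  0.08  ]
crate TR [ 0.6499 -0.2316  0.08  ] [ 0.6478 -0.2305  0.08  ]
crate BL [ 0.6328 -0.0733  0.02  ] [ 0.6361 -0.0679  0.02  ]
crate BR [ 0.6526 -0.2267  0.02  ] [ 0.65  -0.232  0.02 ]
barL [ 0.5564 -0.0581  0.044 ] [ 0.5594 -0.0584  0.044 ]
barR [ 0.5783 -0.2672  0.044 ] [ 0.5771 -0.2689  0.044 ]
rackFL bot [ 0.5231 -0.0498  0.    ] [ 0.5276 -0.0465  0.    ]
rackFR bot [ 0.5467 -0.2825  0.    ] [ 0.5526 -0.2861  0.    ]
```

View pics/c7.png

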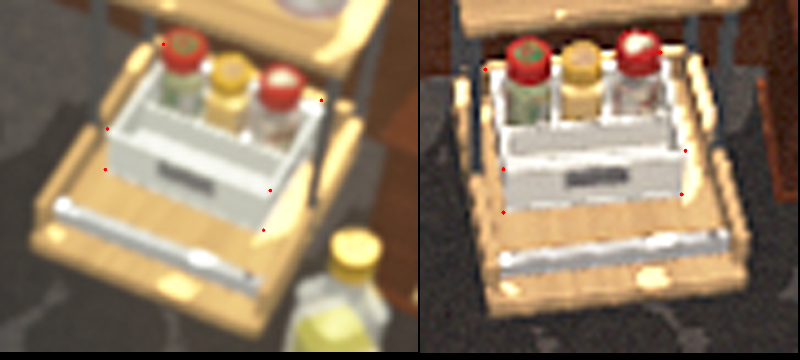

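Model corners (red) fit the crate in both views, so the front face middle is about (0.6425,-0.150) with yaw about 0.094. Now I carry the hook over.

```bash
python3 -m pendant '[[[1.1,-2.9,0.1],-0.046],[[1.1,-2.9,0],-0.046],[[1.1,-2.9,0],-0.046],[[1.1,-2.9,0],-0.046],[[1.1,-2.9,0],-0.046],[[1.1,-2.9,0],-0.046],[[1.1,-2.9,0],-0.046],[[1.1,-2.9,0],-0.046],[[1.1,-2.9,0],-0.046],[[1.1,-2.9,0],-0.046],[[1.1,-2.9,0],-0.046],[[1.1,-2.9,0],-0.046],[[1.1,-2.9,0],-0.046],[[1.0,-2.9,0],-0.046],[[0,0,-1.5],0],[[0,0,-1.5],0],[[0,0,-0.5],0],[[0,0,0],0],[[0,0,0],0]]'
python3 - <<'E'
from station import ctrl
from h import *
s=ctrl.camera("side")["color"][:,:,::-1].copy();t=ctrl.camera("top")["color"][:,:,::-1].copy()
cv2.imwrite("pics/s8.png",s);cv2.imwrite("pics/t8.png",t)
o=ctrl.get_obs(); print(o["ee_pos"],o["eef_rot"],o["force"],o["qpos"])
im=np.zeros((480,800,3),np.uint8)
def mk(i,n,x,y,w,h,f):
    b=cv2.resize(i[y:y+h,x:x+w],None,fx=f,fy=f,interpolation=cv2.INTER_CUBIC)
    yw=o["eef_rot"][2]+np.pi;d=np.array([np.cos(yw),np.sin(yw),0]);l=np.array([-d[1],d[0],0])
    B=o["ee_pos"]+d*.121-[0,0,.005]
    for q in (.017,-.017):
        for z in(0,.046):
            p=proj(n,B+l*q+[0,0,z]); cv2.circle(b,tuple(int(v) for v in (p-[x,y]+.5)*f),2,(0,0,255),-1)
    return b
a=mk(s,"side",255,120,80,90,5);b=mk(t,"top",235,105,80,90,5)
im[:450,:400]=a;im[:450,400:]=b
cv2.imwrite("pics/c8.png",im)
E
```

```text
time_s: 7.32
ee_pos: [0.5491, -0.1588, 0.1258]
eef_rot: [-3.116, -0.036, -3.049]
force: [0.6, -0.1, -1.5]
grip_width: 0.0218
grip_force: 45.0
[ 0.54938122 -0.15883646  0.12622522] [-3.11554967 -0.03527802 -3.04859057] [ 0.14622049  0.37132711 -1.50109297] [-0.3273999   0.4364653   1.52701576 -0.04095722  1.19997337 -1.97639645]
```

View pics/c8.png

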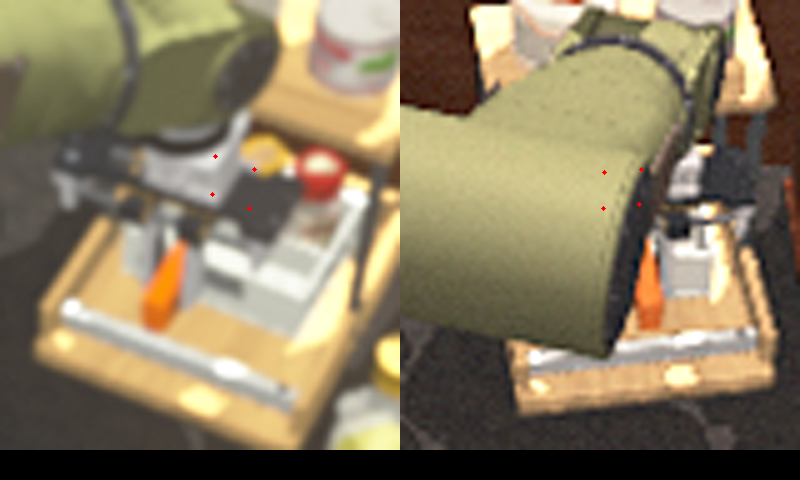

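The gripper hides the blade in both views, with the red dots marking where it should be. The handle lies square over the deck. I descend slowly and watch the force.

```bash
python3 -m pendant '[[[0,0,-1],0],[[0,0,-1],0],[[0,0,-1],0],[[0,0,-0.5],0],[[0,0,0],0]]' && python3 -m pendant '[[[0,0,-0.5],0],[[0,0,-0.5],0],[[0,0,-0.5],0],[[0,0,-0.5],0],[[0,0,-0.5],0],[[0,0,-0.5],0],[[0,0,0],0],[[0,0,0],0],[[0,0,0],0]]'
```

```text
time_s: 7.83
ee_pos: [0.5482, -0.1587, 0.0881]
eef_rot: [-3.117, -0.039, -3.049]
force: [-0.1, 0.4, -1.4]
grip_width: 0.0219
grip_force: 45.0
time_s: 8.58
ee_pos: [0.5491, -0.159, 0.0602]
eef_rot: [-3.116, -0.036, -3.049]
force: [0.1, 0.2, -1.1]
grip_width: 0.022
grip_force: 45.0
```

```bash
python3 -m pendant '[[[-0.2,-0.02,0],0],[[-0.2,-0.02,0],0],[[-0.2,-0.02,0],0],[[-0.2,-0.02,0],0],[[-0.2,-0.02,0],0],[[-0.2,-0.02,0],0]]' && python3 -m pendant '[[[-0.15,-0.01,0],0],[[-0.15,-0.01,0],0],[[-0.15,-0.02,0],0],[[-0.15,-0.01,0],0],[[-0.15,-0.02,0],0],[[-0.15,-0.01,0],0],[[-0.15,-0.02,0],0],[[-0.15,-0.01,0],0]]' && python3 -m pendant '[[[-0.15,-0.01,0],0],[[-0.15,-0.02,0],0],[[-0.15,-0.01,0],0],[[-0.15,-0.02,0],0],[[-0.15,-0.01,-0.1],0],[[-0.15,-0.02,-0.1],0],[[-0.15,-0.01,-0.1],0],[[-0.15,-0.01,-0.1],0]]'
```

```text
time_s: 9.08
ee_pos: [0.5368, -0.1602, 0.06]
eef_rot: [-3.116, -0.037, -3.049]
force: [-0.1, -0.6, -1.0]
grip_width: 0.0221
grip_force: 45.0
time_s: 9.75
ee_pos: [0.5249, -0.1613, 0.06]
eef_rot: [-3.116, -0.037, -3.049]
force: [0.5, 0.3, -1.0]
grip_width: 0.0216
grip_force: 45.0
time_s: 10.42
ee_pos: [0.5141, -0.1626, 0.0567]
eef_rot: [-3.115, -0.033, -3.049]
force: [5.7, -0.2, 1.1]
grip_width: 0.022
grip_force: 45.0
```

Contact made; the crate drags at about 5 N.

```bash
python3 -m pendant '[[[-0.15,-0.01,-0.1],0],[[-0.15,-0.02,-0.1],0],[[-0.15,-0.01,-0.1],0],[[-0.15,-0.02,0],0],[[-0.15,-0.01,0],0],[[-0.15,-0.01,0],0],[[-0.15,-0.02,0],0],[[-0.15,-0.01,0],0],[[-0.15,-0.01,0],0],[[-0.15,-0.02,0],0]]' && python3 -m pendant '[[[-0.15,-0.01,0],0],[[-0.15,-0.02,0],0],[[-0.15,-0.01,0],0],[[-0.15,-0.02,0],0],[[-0.15,-0.01,0],0],[[-0.15,-0.01,0],0],[[-0.15,-0.02,0],0],[[-0.15,-0.01,0],0],[[-0.15,-0.01,0],0],[[-0.15,-0.02,0],0]]'
```

```text
time_s: 11.25
ee_pos: [0.4991, -0.164, 0.0537]
eef_rot: [-3.115, -0.033, -3.049]
force: [6.2, 0.5, 2.2]
grip_width: 0.0221
grip_force: 45.0
time_s: 12.08
ee_pos: [0.4841, -0.1654, 0.0537]
eef_rot: [-3.115, -0.033, -3.049]
force: [6.3, 0.9, 1.1]
grip_width: 0.0217
grip_force: 45.0
```

```bash
python3 -m pendant '[[[-0.15,-0.01,0],0],[[-0.15,-0.02,0],0],[[-0.15,-0.01,0],0],[[-0.15,-0.01,0],0],[[-0.15,-0.02,0],0],[[-0.15,-0.01,0],0],[[-0.15,-0.02,0],0]]' && python3 -m pendant '[[[-0.1,-0.01,0],0],[[-0.1,-0.01,0],0],[[-0.1,-0.01,0],0],[[-0.1,-0.01,0],0]]'
python3 - <<'E'
from station import ctrl
from h import *
# image check: gap along mid-line of deck between bar and crate front in the side view
s=ctrl.camera("side")["color"]
c=np.array([.6425,-.149]);y=.094
ex=np.array([np.cos(y),np.sin(y)]);ey=np.array([-ex[1],ex[0]])
for q in (.07,-.03,-.07):
  print(q,[tuple(int(v) for v in s[int(round(p[1])),int(round(p[0]))]) for d in np.arange(-.085,-.02,.005) for p in [proj("side",[*(c+ex*d+ey*q),.02])]])
E
```

```text
time_s: 12.67
ee_pos: [0.4736, -0.1664, 0.0537]
eef_rot: [-3.115, -0.033, -3.049]
force: [5.9, 0.4, 1.0]
grip_width: 0.0218
grip_force: 45.0
time_s: 13.0
ee_pos: [0.4696, -0.1668, 0.0537]
eef_rot: [-3.115, -0.034, -3.049]
force: [5.7, 1.2, 1.0]
grip_width: 0.0222
grip_force: 45.0
0.07 [(73, 71, 69), (83, 77, 69), (95, 83, 62), (92, 83, 71), (92, 88, 83), (154, 152, 150), (177, 174, 172), (176, 174, 172), (175, 173, 170), (170, 168, 166), (146, 143, 141), (85, 82, 79), (57, 53, 48)]
-0.03 [(123, 121, 119), (92, 91, 91), (92, 91, 91), (105, 105, 108), (131, 131, 134), (120, 120, 123), (106, 106, 110), (103, 102, 106), (103, 102, 106), (104, 104, 108), (107, 106, 110), (103, 102, 105), (92, 89, 91)]
-0.07 [(232, 197, 133), (203, 183, 153), (173, 170, 160), (181, 182, 175), (214, 216, 207), (221, 221, 213), (224, 224, 218), (206, 207, 194), (198, 199, 185), (197, 198, 184), (198, 199, 186), (199, 199, 186), (199, 200, 186)]
```

```bash
python3 -m pendant '[[[-0.05,0,0],0],[[-0.05,-0.01,0],0],[[-0.05,0,0],0],[[-0.05,-0.01,0],0]]' && python3 -m pendant '[[[-0.05,0,0],0],[[-0.05,-0.01,0],0],[[-0.05,0,0],0],[[-0.05,-0.01,0],0]]'
```

```text
time_s: 13.38
ee_pos: [0.4676, -0.167, 0.0537]
eef_rot: [-3.115, -0.034, -3.049]
force: [6.1, -0.2, 1.3]
grip_width: 0.0218
grip_force: 45.0
time_s: 13.72
ee_pos: [0.4656, -0.1672, 0.0537]
eef_rot: [-3.115, -0.034, -3.049]
force: [5.4, 0.4, 1.9]
grip_width: 0.0217
grip_force: 45.0
```

```bash
python3 -m pendant '[[[-0.05,0,0],0],[[-0.05,-0.01,0],0],[[-0.05,0,0],0],[[-0.05,-0.01,0],0]]'
```

```text
time_s: 14.05
ee_pos: [0.4636, -0.1674, 0.0536]
eef_rot: [-3.115, -0.034, -3.049]
force: [5.4, 1.0, 1.5]
grip_width: 0.0214
grip_force: 45.0
```

```bash
python3 -m pendant '[[[-0.05,0,0],0],[[-0.05,-0.01,0],0],[[-0.05,0,0],0],[[-0.05,-0.01,0],0]]'
```

```text
time_s: 14.38
ee_pos: [0.4616, -0.1676, 0.0537]
eef_rot: [-3.115, -0.034, -3.049]
force: [5.2, 0.9, 0.9]
grip_width: 0.0219
grip_force: 45.0
```

```bash
python3 -m pendant '[[[-0.05,0,0],0],[[-0.05,-0.01,0],0],[[-0.05,0,0],0],[[-0.05,-0.01,0],0]]'
```

```text
time_s: 14.72
ee_pos: [0.4596, -0.1678, 0.0536]
eef_rot: [-3.115, -0.034, -3.049]
force: [5.3, 0.5, 0.4]
grip_width: 0.0219
grip_force: 45.0
```

```bash
python3 -m pendant '[[[-0.05,0,0],0],[[-0.05,-0.01,0],0],[[-0.05,0,0],0],[[-0.05,-0.01,0],0]]'
```

```text
time_s: 15.05
ee_pos: [0.4576, -0.168, 0.0537]
eef_rot: [-3.115, -0.034, -3.049]
force: [6.2, 1.2, 0.8]
grip_width: 0.0221
grip_force: 45.0
```

```bash
python3 -m pendant '[[[-0.05,0,0],0],[[-0.05,-0.01,0],0],[[0,0,0],0]]'
```

```text
time_s: 15.3
ee_pos: [0.4565, -0.1681, 0.0537]
eef_rot: [-3.115, -0.034, -3.049]
force: [5.3, 1.0, 0.4]
grip_width: 0.022
grip_force: 45.0
```

```bash
python3 -m pendant '[[[-0.05,0,0],0],[[-0.05,-0.01,0],0],[[0,0,0],0]]'
```

```text
time_s: 15.55
ee_pos: [0.4555, -0.1682, 0.0537]
eef_rot: [-3.115, -0.034, -3.049]
force: [5.2, 0.5, 1.3]
grip_width: 0.0218
grip_force: 45.0
```

```bash
python3 -m pendant '[[[-0.05,0,0],0],[[-0.05,-0.01,0],0],[[0,0,0],0]]'
```

```text
time_s: 15.8
ee_pos: [0.455, -0.1684, 0.0537]
eef_rot: [-3.115, -0.033, -3.049]
force: [9.7, 0.9, -0.8]
grip_width: 0.0214
grip_force: 45.0
```

```bash
python3 -m pendant '[[[-0.03,0,0],0],[[0,0,0],0],[[0,0,0],0]]'
```

```text
time_s: 16.05
ee_pos: [0.455, -0.1684, 0.0537]
eef_rot: [-3.115, -0.032, -3.049]
force: [12.6, 0.1, -1.6]
grip_width: 0.0217
grip_force: 45.0
```

```bash
python3 -m pendant '[[[-0.01,0,0],0],[[0,0,0],0],[[0,0,0],0],[[0,0,0],0],[[0,0,0],0],[[0,0,0],0],[[0,0,0],0],[[0,0,0],0],[[0,0,0],0],[[0,0,0],0]]'
python3 - <<'E'
from station import ctrl
from h import *
o=ctrl.get_obs();print(o["force"],o["moment"])
s=ctrl.camera("side")["color"];t=ctrl.camera("top")["color"];cv2.imwrite("pics/s9.png",s[:,:,::-1]);cv2.imwrite("pics/t9.png",t[:,:,::-1])
# rim top rear-face edges: scan front-rim line at z=.08 along x for bright onset
y=.094;ex=np.array([np.cos(y),np.sin(y)]);ey=np.array([-ex[1],ex[0]]);c=np.array([.57,-.157])
for n,i in(("side",s),("top",t)):
  for q in(-.08,-.06,.06,.08):
    print(n,q,[int(cv2.getRectSubPix(i[:,:,2].copy(),(1,1),tuple(map(float,proj(n,[*(c+ex*d+ey*q),.08]))))[0,0]) for d in np.arange(-.03,.03,.003)])
E
```

```text
time_s: 16.88
ee_pos: [0.455, -0.1684, 0.0537]
eef_rot: [-3.115, -0.032, -3.049]
force: [13.3, 1.1, -2.7]
grip_width: 0.0218
grip_force: 45.0
[13.32169445  1.122859   -2.70368488] [ 0.12895548 -2.21232212  0.12525317]
side -0.08 [219, 210, 200, 192, 186, 185, 184, 184, 188, 198, 213, 229, 237, 241, 241, 240, 238, 234, 227, 222]
side -0.06 [144, 140, 133, 133, 133, 133, 134, 137, 140, 171, 212, 241, 255, 252, 251, 248, 242, 233, 221, 205]
side 0.06 [155, 137, 110, 79, 61, 56, 69, 92, 105, 111, 105, 92, 82, 74, 70, 69, 69, 70, 69, 70]
side 0.08 [207, 174, 146, 115, 86, 62, 52, 63, 78, 83, 84, 80, 75, 72, 69, 69, 69, 69, 70, 70]
top -0.08 [106, 102, 99, 100, 101, 96, 91, 88, 87, 88, 87, 74, 61, 94, 136, 176, 207, 206, 194, 192]
top -0.06 [156, 183, 191, 195, 175, 157, 155, 153, 173, 195, 210, 223, 168, 98, 53, 25, 24, 32, 43, 54]
top 0.06 [64, 65, 68, 69, 68, 69, 71, 72, 74, 76, 74, 74, 79, 83, 85, 87, 88, 90, 91, 92]
top 0.08 [63, 62, 63, 65, 67, 70, 71, 71, 69, 65, 66, 71, 73, 73, 75, 78, 81, 83, 84, 84]
```

Seated: a firm stop at the expected bar position, held at about 13 N total for about 0.9 s. Next I unhook: forward off the wall, then up.

```bash
python3 -m pendant '[[[0.1,0.01,0],0],[[0.1,0.01,0],0],[[0.2,0.02,0],0],[[0.3,0.03,0],0],[[0.4,0.04,0],0],[[0.4,0.04,0],0],[[0.4,0.04,0],0],[[0,0,0],0],[[0,0,0],0]]' && python3 -m pendant '[[[0,0,0.5],0],[[0,0,0.5],0],[[0,0,1],0],[[0,0,2],0],[[0,0,2],0],[[0,0,2],0],[[0,0,2.8],0],[[0,0,0],0],[[0,0,0],0]]'
```

```text
time_s: 17.73
ee_pos: [0.4722, -0.1661, 0.0528]
eef_rot: [-3.116, -0.037, -3.049]
force: [0.1, 0.6, -1.3]
grip_width: 0.0219
grip_force: 45.0
time_s: 18.48
ee_pos: [0.4726, -0.1664, 0.1629]
eef_rot: [-3.115, -0.034, -3.049]
force: [-0.2, 0.3, -1.5]
grip_width: 0.0219
grip_force: 45.0
```

```bash
python3 -m pendant '[[[-0.55,2.95,0],0.046],[[-0.55,2.95,0],0.046],[[-0.55,2.95,0],0.046],[[-0.55,2.95,0],0.046],[[-0.55,2.95,0],0.046],[[-0.55,2.95,0],0.046],[[-0.55,2.95,0],0.046],[[-0.55,2.95,0],0.046],[[-0.55,2.95,0],0.046],[[-0.55,2.95,0],0.046],[[-0.55,2.95,0],0.046],[[-0.55,2.95,0],0.046],[[-0.55,2.95,0],0.046],[[-0.5,2.95,0],0.046],[[0,0,-2],0],[[0,0,-3],0],[[0,0,-3],0],[[0,0,-3],0],[[0,0,0],0],[[0,0,0],0]]'
python3 - <<'E'
from station import ctrl
from h import *
np.set_printoptions(precision=3,suppress=True)
o=ctrl.get_obs();print(o["ee_pos"],o["eef_rot"])
i=ctrl.camera("top")["color"];j=ctrl.camera("side")["color"];cv2.imwrite("pics/t10.png",i[:,:,::-1]);cv2.imwrite("pics/s10.png",j[:,:,::-1])
# yaw / position of crate by template shift: old front-face rim vs new, phase-matching of front-wall patches
import itertools
def edge(n,img,q,z,c,y):
    ex=np.array([np.cos(y),np.sin(y)]);ey=np.array([-ex[1],ex[0]])
    d=np.arange(-.04,.04,.001)
    v=[float(cv2.getRectSubPix(cv2.GaussianBlur(img[:,:,2],(0,0),.7),(1,1),tuple(map(float,proj(n,[*(c+ex*k+ey*q),z]))))[0,0]) for k in d]
    return d,np.array(v)
for tag,im,c in(("old",cv2.imread("pics/top0.png")[:,:,::-1].copy(),np.array([.6425,-.149])),("new",i,np.array([.57,-.157]))):
  for q in(-.075,-.05,.05,.075):
    d,v=edge("top",im,q,.08,c,.094);g=np.gradient(v);k=np.argsort(-abs(g))[:1]; print(tag,q,v[::4].astype(int))
E
```

```text
time_s: 20.15
ee_pos: [0.3948, 0.2463, 0.0503]
eef_rot: [-3.117, -0.04, -2.405]
force: [0.5, -0.0, -0.6]
grip_width: 0.0218
grip_force: 45.0
[0.395 0.246 0.05 ] [-3.117 -0.04  -2.405]
old -0.075 [193 189 185 183 179 179 183 197 211 218 203 177 168 162 160 159 160 164
 169 173]
old -0.05 [180 178 179 179 179 178 178 180 199 218 235 233 223 201 187 178 179 179
 181 186]
old 0.05 [184 180 179 179 179 178 177 178 190 208 228 236 231 214 197 185 180 179
 180 180]
old 0.075 [180 180 181 182 182 181 181 185 195 211 227 234 232 225 207 196 191 192
 197 209]
new -0.075 [175 194 194 186 170 169 173 176 180 186 201 212 214 192 174 159 158 158
 161 165]
new -0.05 [166 183 201 199 192 182 179 177 177 184 201 231 242 245 235 218 200 185
 179 177]
new 0.05 [182 202 200 191 174 174 175 178 180 188 202 220 232 234 228 217 197 185
 179 179]
new 0.075 [170 187 203 198 190 181 180 180 180 184 197 219 237 245 246 235 218 194
 188 189]
```

The crate's rim profile is uniform across its width, so it is square. Now I lower the hook to the mat.

```bash
python3 -m pendant '[[[0,0,-1.5],0],[[0,0,-1],0],[[0,0,-0.5],0],[[0,0,-0.3],0],[[0,0,-0.3],0],[[0,0,0],0],[[0,0,0],0]]'
```

```text
time_s: 20.83
ee_pos: [0.3957, 0.2469, 0.0153]
eef_rot: [-3.116, -0.036, -2.405]
force: [-0.2, 0.2, -1.7]
grip_width: 0.022
grip_force: 45.0
```

```bash
python3 -m pendant '[[[0,0,-0.2],0],[[0,0,-0.1],0],[[0,0,-0.1],0],[[0,0,0],0],[[0,0,0],0]]'
```

```text
time_s: 21.25
ee_pos: [0.3956, 0.2468, 0.011]
eef_rot: [-3.116, -0.037, -2.405]
force: [0.4, -0.2, -0.1]
grip_width: 0.0218
grip_force: 45.0
```

```bash
python3 -m pendant '[[[0,0,-0.1],0],[[0,0,-0.1],0],[[0,0,0],0],[[0,0,0],0]]'
```

```text
time_s: 21.58
ee_pos: [0.3957, 0.2469, 0.0091]
eef_rot: [-3.116, -0.036, -2.405]
force: [-0.8, -0.8, 1.3]
grip_width: 0.0219
grip_force: 45.0
```

Landed at the same height as the pick-up. I open the gripper and raise it.

```bash
python3 -m pendant '[[[0,0,0],0],[[0,0,0],0],[[0,0,0],0],[[0,0,0],0],[[0,0,0],0],[[0,0,0],0],[[0,0,0],0],[[0,0,0],0],[[0,0,0],0],[[0,0,0],0],[[0,0,0],0]]' 1 && python3 -m pendant '[[[0,0,0.5],0],[[0,0,1],0],[[0,0,2],0],[[0,0,3],0],[[0,0,3],0],[[0,0,3],0],[[0,0,3],0],[[0,0,0],0],[[0,0,0],0],[[0,0,0],0],[[0,0,0],0],[[0,0,0],0]]'
python3 - <<'E'
from station import ctrl
from h import *
s=ctrl.camera("side")["color"][:,:,::-1].copy();cv2.imwrite("pics/s11.png",s)
for tag,im in(("old",cv2.imread("pics/side0.png")),("new",s)):
    i=im[145:207,165:215];h=cv2.cvtColor(i,cv2.COLOR_BGR2HSV);ys,xs=np.nonzero(cv2.inRange(h,(4,205,100),(32,255,255)));print(tag,len(xs),xs.min(),xs.max(),ys.min(),ys.max(),xs.mean(),ys.mean())
d=cv2.absdiff(s,cv2.imread("pics/side0.png")).max(2)
print("blade patch diff",d[150:162,180:193].mean(), "bottle/onion/mill diff",d[190:265,320:390].mean(),"lemon",d[138:153,219:234].mean())
o=ctrl.get_obs();print(o["ee_pos"],o["time_s"])
E
```

```text
time_s: 22.5
ee_pos: [0.3956, 0.2468, 0.009]
eef_rot: [-3.116, -0.037, -2.405]
force: [-1.4, -0.4, -0.4]
grip_width: 0.0913
grip_force: 0.0
time_s: 23.5
ee_pos: [0.3952, 0.2466, 0.1631]
eef_rot: [-3.117, -0.038, -2.405]
force: [0.5, -0.4, -0.5]
grip_width: 0.0937
grip_force: 0.0
old 72 21 25 25 41 23.02777777777778 33.125
new 74 22 26 25 41 24.027027027027028 32.945945945945944
blade patch diff 23.23076923076923 bottle/onion/mill diff 1.3746666666666667 lemon 1.2977777777777777
[0.39526075 0.24664281 0.16319165] 23.55
```

```bash
python3 -c "
from station import ctrl
print(ctrl.hand_in())"
```

```text
the job is handed in; nothing more can be done
None
```

The job is handed in, at about 24 s of the 64 s: the crate was dragged to the stop bar and held there at about 13 N for about 0.9 s, then unhooked. The hook is back on its mat and released; the hand-in gave no verdict, and I could not see the blade in the crate, so seating rests on the force and position readings.

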